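# File the index plate and latch the menu-tile box

## Task

Pull the orange index plate up out of its slotted wooden stand and stand it upright in the crowded wooden tile box, between the two green tiles and the two cream tiles, gently nudging the tiles aside so that it goes fully down. Then swing the box's lid shut and press its front edge down until the brass tongue catches behind the rim and the lid stays shut by itself. Keep the tiles in the box, and do not disturb the jigger, glass, lemon and tealight standing about.

Things in the scene. Friction and masses are not known exactly. Their poses are not given: they have to be found in the camera images.
- tile_box: dark wooden open-topped box fixed to the worktop, 117 (its x) x 80 (its y) x 76 mm high; origin at the centre of its underside, x from its front (tongue side) to its back (hinge side), z up. The tiles stand in a well with its floor 4 mm above the underside, 88 mm long from x = -35 to +53 mm and 70 mm wide (y = -35 to +35 mm); a 4 mm partition in front of it leaves a narrow slot behind the front wall for the lid's tongue
- lid (a joint): angle of the lid on its hinge along the box's upper back edge (axis along the box's y, at x = +58.5 mm, z = 76 mm of the box): 0 = shut, about 1.8 to 2.15 at the start (standing open, leaning back), stop at 2.25. A light spring (about 0.12 N m when shut) lifts it again whenever the tongue is not caught; friction holds it where it stands open. With about 5 to 9 N pressed down at its front edge the tongue snaps past the rim and then holds it at under 0.04
- lid_hinge (a point): point on the hinge axis, mid-width. The medium-brown wooden lid is a shallow cover, 117 mm long from the hinge to its front edge, 80 mm wide and 40 mm deep (36 mm inside), its flat outer face lying 40 mm from the plane through hinge and lower edge; when shut its top is 116 mm above the worktop. x of this frame points away from the lid's front edge, z out of its outer face
- lid_edge (a point): middle of the lid's front upper edge (outer face, 117 mm from the hinge). Behind it, 15 mm in, a brass disc marks where to press. A 30 mm wide springy brass tongue hangs 16 mm below the lid's lower front edge
- plate_tab (a point): the orange index plate, seen at the middle of its grip tab. Plate 78 (its x) x 8 (its y) x 70 mm high with a foot rounded and tapered to 4 mm; on top in the middle a tab 34 mm (x) x 12 mm (y, the width to grip) x 34 mm high, so 104 mm tall overall. This point is 88 mm above the foot and 16 mm below the tab's top; z up along the plate. 50 g
- stand_slot (a point): middle of the slot floor of the fixed dark wooden stand, 100 (x) x 54 (y) x 43 mm high; slot along x, 10 mm wide and 37 mm deep, its floor 6 mm above the worktop. The plate starts upright in it, leaning a little
- green_outer_top (a point): middle of the top edge of the outer green tile (on the box's +y side). Each tile is a loose wooden menu tile 78 (x) x 8 (y) x 70 mm high with a rounded top edge, 40 g, standing on edge in the well with its top 74 mm above the worktop; y of this frame is across its thickness, z up the tile. The free gap between the inner tiles is only 2 to 8 mm, other gaps about 8 mm
- green_inner_top (a point): the same point of the inner green tile; the plate goes between this and the inner cream tile
- cream_inner_top (a point): the same point of the inner cream tile
- cream_outer_top (a point): the same point of the outer cream tile (on the box's -y side)
- jigger: steel double-cone jigger, 43 mm across, 73 mm high; origin at its foot; bystander
- tumbler: clear glass, 78 mm across, 92 mm high; origin at its foot; bystander
- lemon: yellow lemon, 72 x 55 x 54 mm; origin at its underside; bystander
- tealight: small candle in a metal cup, 38 mm across, 18 mm high; origin at its underside; bystander

How it is judged:
On the way, in this order (a step that is already met when the one before it is completed fails the run):
1. the index plate has been lifted clear of its stand (z of plate_tab in the frame of stand_slot above 0.127 m), for 0.1 s.
2. the plate stands fully down in the box between the green and the cream tiles, the lid still open (z of plate_tab in the frame of tile_box below 0.098 m and angle between plate_tab's own z axis and vertical below 0.3 rad and x of plate_tab in the frame of tile_box between -0.03 and 0.05 m and y of plate_tab in the frame of green_inner_top below -0.003 m and y of plate_tab in the frame of cream_inner_top above 0.003 m and value of joint lid above 1 rad), for 0.2 s.
3. the lid is shut (value of joint lid below 0.05 rad), for 0.2 s.
At the end, for the whole second after the job is handed in: The lid is latched (joint under 0.05 rad, staying shut untouched); the plate stands fully down in the box (its tab point under 98 mm above the box's underside, tilted less than 0.3 rad) between the inner green and the inner cream tile; all four tiles are in the box (value of joint lid below 0.05 rad and z of plate_tab in the frame of tile_box between 0.077 and 0.098 m and angle between plate_tab's own z axis and vertical below 0.3 rad and x of plate_tab in the frame of tile_box between -0.03 and 0.05 m and y of plate_tab in the frame of green_inner_top below -0.003 m and y of plate_tab in the frame of cream_inner_top above 0.003 m and distance between each of green_outer_top, green_inner_top, cream_inner_top, cream_outer_top and tile_box below 0.1 m).
It fails at once if a tile is pulled out of the box (z of any of green_outer_top, green_inner_top, cream_inner_top, cream_outer_top in the frame of tile_box above 0.11 m).
It fails at once if a bystander (jigger, glass, lemon, tealight) is moved by more than 40 mm (distance of any of jigger, tumbler, lemon, tealight from where it was at the start of the episode above 0.04 m).
It also fails if it takes over 64 s, if anything falls off the work surface, if the arm or the gripper's body presses on something with over 40 N, if the wrist force passes 120 N, or if a joint passes its speed limit or range.

## Robot

A 6-joint arm with a two-finger parallel gripper is mounted at the origin on the work surface; the furniture and walls round the work are solid. World frame = base frame: x ahead of the robot, y to its left, z up, the work surface at z = 0. Lengths are in m, angles in rad, forces in N, time in s.
With the tool pointing down it reaches from about 0.325 to 0.775 m from the base axis. Payload 5.5 kg.
Tool frame: the origin (TCP) lies on the centre line of the jaws, within the pads' length; the fingertips stand 8 mm ahead of it and the grasp point (between the pads) lies 11 mm behind it (arm.finger_overhang is the z of the fingertips in the tool frame, in m); z points along the fingers, y is the direction in which the jaws open and shut (so a half turn about z gives the same grasp; the last joint's range is limited). The gripper opens to 88 mm and grips with 3 to 60 N. Pads are 20 mm wide; open, the fingers measure 115 mm over their backs; the gripper's body (75 mm by 178 mm) begins 61 mm behind the grasp point.
Start: joints at [-1.204, 0.091, 1.231, -0, 1.82, -0.057], TCP at [0.247, -0.547, 0.231] pointing down, gripper open.
Joint ranges: [-2.87, 2.87], [-0.86, 2.18], [0.17, 2.46], [-1.51, 4.65], [0.06, 2.69], [-2.65, 2.65]. Speed limits (rad/s): [2.57, 2.57, 3.01, 3.14, 3.14, 3.14].

## Interface

Orientations are given as a unit quaternion [w, x, y, z].
In Python, from workcell import arm gives the robot as it stands.
- The arm moves only by the tool arm_command, never from a script. Its argument "plan" is a list of rows, each an object of numbers: "jaw": the gripper's target within -1 to 1 (fully open at 1, half-way at 0, shut at -1); "tx", "ty", "tz": the shift along the world's x, y, z in m; "ax", "ay", "az": the turn, a rotation vector about the world's x, y, z in rad. A call has exactly 10 rows; each row is the pose to reach, as a shift and turn from the pose commanded when the call began; what a row does not reach only later rows make up. A row lasts 1/8 s, in which the tool goes at most 62.5 mm and 10.7 degrees, less where a joint would pass 70% of its speed; a pose out of reach is approached as far as the arm can. A call with a gripper value outside its range is refused whole. The fingers move at their own pace and stop on an object; "newtons" is the grip in N (left out, the last holds). Time passes only in rows, so rows that repeat a pose let the fingers close, or fill a call up. It gives the time, the measured TCP pose, the force and the opening at its end, in the units of the state.
- arm.get_state(): the state, without advancing time (a new reading comes with each control period).
- arm.get_image(name): name is "side" or "top"; returns the picture (420x560x3 uint8, blue, green, red); there is no depth.
- arm.camera_info(name): a dict with "mtx" (3x3 intrinsics, pixels), "rvec" (rotation vector, rad) and "tvec" (3), from world to camera coordinates, as OpenCV has them. Camera axes: x right, y down, z forward; pixel columns grow to the right and rows downward; lengths in m; the calibration is good to about 2 mm. A picture is of the moment at which its call begins. camera_info takes no time and is no camera call.
- arm.close_job(): hands the job in, once; it reports no verdict.
Trained networks look in the newest picture that a camera, given by its name, has taken for a name from the list of things; names that differ only in an ending like _2 or _b are one class to them, and where a whole thing is asked for, a point or a joint stands for the part that bears it (a point fixed in the world has none). Each returns a list of dicts, best first, with "score" (0 to 1); they miss things now and then, are a little off and sometimes report something else, mostly with a low value. They report only what shows in the picture. A call takes as long as a camera call.
- arm.recognise(camera, target): "bbox" ([centre column, centre row, width, height] in pixels, round what is visible of it).
The state is a dict: "time_s": time; "joints": joint angles; "joint_vel": joint speeds; "joint_torque": joint torques, N m; "position": TCP position; "eef_rot": TCP orientation; "wrist_force": force on the tool from outside, world axes, zero at the start; "wrist_torque": the same for the moment, N m; "grip_width": finger opening in m.
Only numpy, scipy, OpenCV 4.12 (cv2) and the standard library are available. Lean on these libraries where they do the work, as an engineer would, in place of code of your own. Each camera call takes 0.05 s, during which the arm holds its last target. There are 200 camera calls.

## Working session

There is one attempt and no reset: what is moved stays moved. The work goes in short steps, Python scripts to look and compute and a tool call to move; the robot and the scene stay as the last step left them, time stands still between calls to the robot, and variables do not carry over. Pictures are saved under pics/ and viewed, about 8 in all and at most 12, crops included, and the job is handed in when it is done.

Besides the shell and the picture viewer there is one more tool, called after "Call:" by a JSON object that holds its "fn" and its "kwargs", one argument or row to a line. arm_command: Moves the arm, as the interface text tells. Its arguments: {"type":"object","properties":{"plan":{"type":"array"},"newtons":{"type":"number"}},"required":["plan"]}

```bash
mkdir -p pics
cat > h.py <<'E'
import numpy as np, cv2
from workcell import arm
def cam(n):
    c=arm.camera_info(n); R=cv2.Rodrigues(np.array(c['rvec'],float))[0]
    return np.array(c['mtx'],float),R,np.array(c['tvec'],float).ravel()
def ray(n,u,v):
    K,R,t=cam(n); return -R.T@t, R.T@np.linalg.inv(K)@np.array([u,v,1.])
def atz(n,u,v,z):
    o,d=ray(n,u,v); return o+d*(z-o[2])/d[2]
def proj(n,p):
    K,R,t=cam(n); q=K@(R@np.asarray(p,float)+t); return q[:2]/q[2]
def tri(a,b):
    # a,b = (cam,u,v)
    o1,d1=ray(*a);o2,d2=ray(*b);A=np.stack([d1,-d2],1)
    s=np.linalg.lstsq(A,o2-o1,rcond=None)[0];p=o1+d1*s[0];q=o2+d2*s[1]
    return (p+q)/2,np.linalg.norm(p-q)
E
python3 - <<'E'
from h import *
for n in('side','top'):
    im=arm.get_image(n); cv2.imwrite(f'pics/{n}0.png',cv2.resize(im,(784,588),interpolation=cv2.INTER_CUBIC))
    K,R,t=cam(n); print(n,'pos',(-R.T@t).round(3),'fwd',R[2].round(2),K[0,0])
    for k in ['tile_box','lid','lid_edge','lid_hinge','plate_tab','stand_slot','green_outer_top','green_inner_top','cream_inner_top','cream_outer_top','jigger','tumbler','lemon','tealight']:
        print(k,[(np.round(x['bbox']).astype(int).tolist(),round(x['score'],2)) for x in arm.recognise(n,k)[:2]])
print(arm.get_state())
E
```

```text
side pos [0.143 0.633 0.794] fwd [ 0.39 -0.61 -0.69] 381.48614237609183
tile_box [([270, 228, 86, 100], 0.83)]
lid [([247, 208, 44, 55], 0.56)]
lid_edge [([251, 209, 46, 54], 0.89)]
lid_hinge [([250, 209, 46, 52], 0.86)]
plate_tab [([329, 189, 26, 24], 0.86)]
stand_slot [([330, 205, 34, 21], 0.61)]
green_outer_top []
green_inner_top [([276, 244, 24, 18], 0.47)]
cream_inner_top [([279, 240, 19, 14], 0.65), ([276, 243, 26, 20], 0.3)]
cream_outer_top [([283, 236, 26, 21], 0.48)]
jigger [([239, 329, 16, 33], 0.67)]
tumbler [([253, 185, 26, 30], 0.75)]
lemon [([301, 148, 14, 13], 0.58), ([330, 202, 42, 24], 0.5)]
tealight [([330, 243, 16, 13], 0.44)]
top pos [0.182 0.217 1.395] fwd [ 0.29 -0.16 -0.94] 463.4256517417531
tile_box [([264, 241, 52, 86], 0.89)]
lid [([257, 217, 33, 40], 0.91)]
lid_edge [([256, 217, 35, 44], 0.92)]
lid_hinge [([258, 220, 34, 45], 0.61)]
plate_tab [([346, 222, 15, 26], 0.74)]
stand_slot [([342, 223, 36, 40], 0.76)]
green_outer_top [([261, 257, 13, 23], 0.4)]
green_inner_top [([268, 253, 9, 28], 0.65)]
cream_inner_top [([268, 255, 10, 25], 0.56)]
cream_outer_top []
jigger [([207, 313, 16, 17], 0.56)]
tumbler [([285, 184, 26, 36], 0.97)]
lemon [([363, 150, 19, 13], 0.75), ([257, 217, 36, 42], 0.56)]
tealight []
{'time_s': 1.5, 'joints': array([-1.20372477e+00,  9.11341211e-02,  1.23070106e+00,  1.34113062e-05,
        1.81983942e+00, -5.66984985e-02]), 'joint_vel': array([ 0.00042698, -0.00173258, -0.00041215,  0.00149111,  0.00099696,
        0.00059715]), 'joint_torque': array([-1.39844131e-03, -4.46195126e+01, -4.06498611e+01,  6.98562828e-02,
        1.98990136e-02, -3.74259685e-05]), 'position': array([ 0.24672419, -0.54692817,  0.23061017]), 'eef_rot': array([-4.14891070e-05,  9.77635876e-01,  2.10304760e-01,  8.71516211e-08]), 'wrist_force': array([ 0.35343881,  0.83374771, -0.64465283]), 'wrist_torque': array([-0.02798203, -0.0180009 ,  0.08314318]), 'grip_width': 0.08775124022781597}
```

Run:
```python
import cv2
a=cv2.resize(cv2.imread('pics/side0.png'),(560,420))
from h import *
s=arm.get_image('side');t=arm.get_image('top');cv2.imwrite('pics/s_raw.png',s);cv2.imwrite('pics/t_raw.png',t)
cv2.imwrite('pics/s_c.png',cv2.resize(s[165:285,220:380],None,fx=5,fy=5,interpolation=cv2.INTER_CUBIC))
cv2.imwrite('pics/t_c.png',cv2.resize(t[165:285,225:385],None,fx=5,fy=5,interpolation=cv2.INTER_CUBIC))
```

```text
(no output)
```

View pics/side0.png

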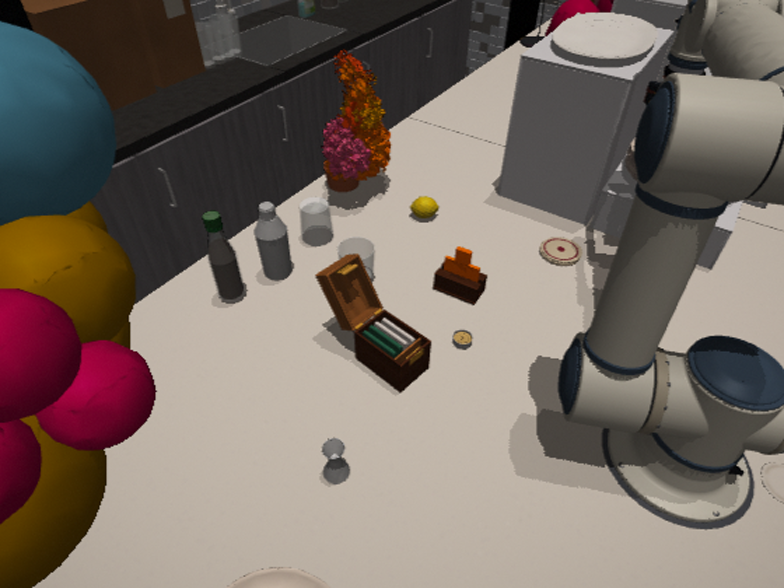

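View pics/s_c.png

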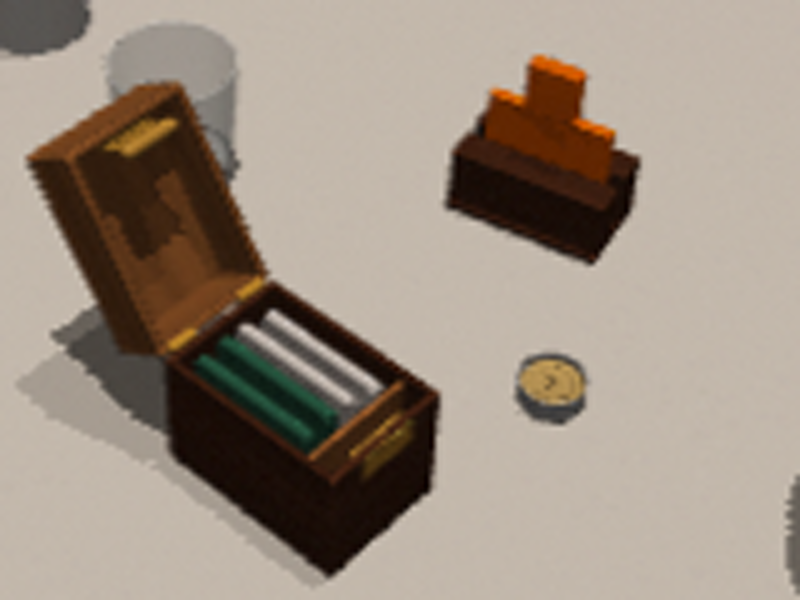

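View pics/t_c.png

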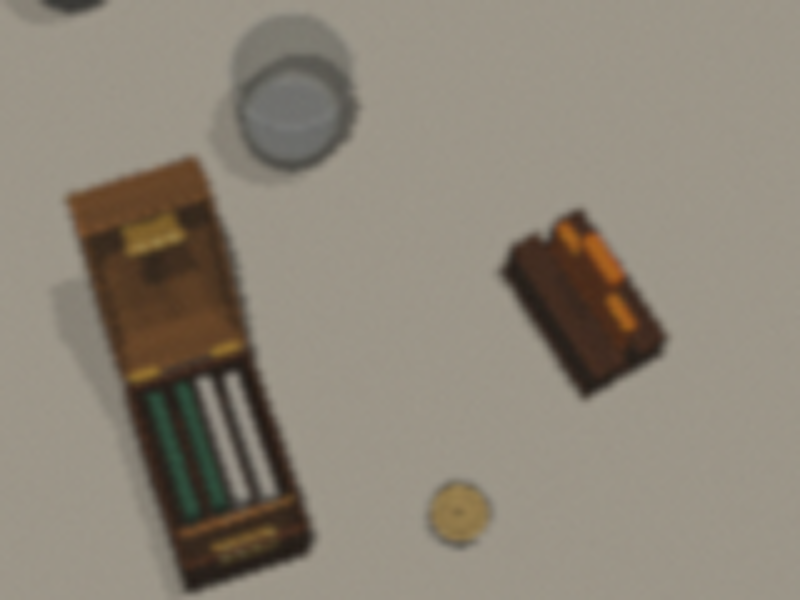

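```bash
cat > fit.py <<'E'
from h import *
from scipy.optimize import least_squares
def C(u,v,n): 
    ox,oy=(220,165) if n=='side' else (225,165)
    return np.array([(u+.5)/5-.5+ox,(v+.5)/5-.5+oy])
def Rz(a): return np.array([[np.cos(a),-np.sin(a),0],[np.sin(a),np.cos(a),0],[0,0,1]])
def fit(obs,x0,model):
    f=lambda x:np.concatenate([proj(n,model(x,p))-C(u,v,n) for n,u,v,p in obs])
    r=least_squares(f,x0,loss='soft_l1',x_scale=[.01]*2+[.1]*(len(x0)-2))
    return r.x,f(r.x).reshape(-1,2).round(1)
rig=lambda x,p:Rz(x[2])@(np.array(p)/1000)+[x[0],x[1],0]
E
cat > m.py <<'E'
from fit import *
a,b=58.5,40
box=[('side',437,397,(-a,-b,76)),('side',330,482,(-a,b,76)),('side',330,577,(-a,b,0)),('side',432,490,(-a,-b,0)),('side',168,358,(a,b,76)),('side',178,460,(a,b,0)),
('top',187,590,(-a,b,0)),('top',310,545,(-a,-b,0))]
p0=atz('top',265,250,.05);print('box guess',p0.round(3))
x,r=fit(box,[p0[0],p0[1],-.2],rig);print('box',x.round(4),r.tolist());B=x
def lid(t,p):
    c,s=np.cos(t[0]),np.sin(t[0])
    q=np.array(p)/1000  # x from hinge away from the front edge (neg), z up
    X=c*q[0]+s*q[2];Z=-s*q[0]+c*q[2]
    return rig(B,np.array([58.5+X*1000,p[1],76+Z*1000]))
L=[('side',30,158,(-117,b,40)),('side',135,88,(-117,-b,40)),('side',70,160,(-117,b,0)),('side',182,85,(-117,-b,0)),('top',68,200,(-117,b,40)),('top',195,157,(-117,-b,40)),('top',85,235,(-117,b,0)),('top',210,205,(-117,-b,0))]
f=lambda t:np.concatenate([proj(n,lid(t,p))-C(u,v,n) for n,u,v,p in L])
r=least_squares(f,[1.9]);print('lid',r.x,r.fun.reshape(-1,2).round(1).tolist());print('edge',lid(r.x,(-117,0,40)).round(4),lid(r.x,(-117,0,0)).round(4))
for k,u,v in [('go',173,455),('gi',202,447),('ci',223,440),('co',252,436)]:
    p=atz('top',*C(u,v,'top'),.074);print(k,(Rz(-B[2])@(p-[B[0],B[1],0])).round(4),end=' ')
for k,uv in dict(go=[(205,362),(302,437)],gi=[(228,342),(327,420)],ci=[(243,330),(347,400)],co=[(272,314),(377,387)]).items():
    p=np.mean([atz('side',*C(*q,'side'),.074) for q in uv],0);print(k,(Rz(-B[2])@(p-[B[0],B[1],0])).round(4),end=' ')
print()
S=[('side',455,147,(-50,27,43)),('side',608,203,(50,27,43)),('side',447,207,(-50,27,0)),('side',592,262,(50,27,0)),('side',637,158,(50,-27,43)),('side',630,203,(50,-27,0))]
p0=atz('side',*C(545,180,'side'),.04)
for y0 in(-.5,-1.,-1.5):
    x,r=fit(S,[p0[0],p0[1],y0],rig);print('stand',x.round(4),r.tolist())
p1,e=tri(('side',*C(557,66,'side')),('top',*C(603,258,'top')));print('tabtop tri',p1.round(4),e)
print('tabtop rel stand',(Rz(-x[2])@(p1-[x[0],x[1],0])).round(4))
for k,(u,v) in dict(l=(568,240),r=(622,312)).items(): p=atz('top',*C(u,v,'top'),.076);print(k,p.round(4),(Rz(-x[2])@(p-[x[0],x[1],0])).round(4))
E
python3 m.py
```

```text
box guess [0.518 0.091 0.05 ]
box [ 0.495   0.0924 -0.1764] [[0.9, -0.8], [0.5, 0.3], [-0.1, 0.3], [0.2, -0.3], [-0.8, -0.1], [-1.6, -1.3], [-0.4, -0.0], [0.1, 1.1]]
lid [2.10300877] [[-0.1, -0.9], [2.2, -1.3], [0.3, -1.0], [1.7, -0.9], [-0.1, -2.3], [1.3, -1.5], [-0.7, -0.8], [1.7, -2.9]]
edge [0.6449 0.0657 0.1565] [0.611  0.0717 0.1768]
go [0.0054 0.025  0.074 ] gi [0.0049 0.0074 0.074 ] ci [ 0.0052 -0.0055  0.074 ] co [ 0.0024 -0.0225  0.074 ] go [0.008  0.0272 0.074 ] gi [0.008 0.01  0.074] ci [ 0.0092 -0.0039  0.074 ] co [ 0.0053 -0.0216  0.074 ] 
stand [ 0.4856 -0.156  -2.2094] [[-0.9, 0.6], [-1.3, -17.8], [-0.1, -0.8], [0.3, -19.0], [1.1, 2.4], [0.6, 4.0]]
stand [ 0.4856 -0.156  -2.2094] [[-0.9, 0.6], [-1.3, -17.8], [-0.1, -0.8], [0.3, -19.0], [1.1, 2.4], [0.6, 4.0]]
stand [ 0.4856 -0.156  -2.2094] [[-0.9, 0.6], [-1.3, -17.8], [-0.1, -0.8], [0.3, -19.0], [1.1, 2.4], [0.6, 4.0]]
tabtop tri [ 0.4851 -0.1568  0.1135] 0.002886963680982271
tabtop rel stand [1.000e-03 1.000e-04 1.135e-01]
l [ 0.5122 -0.1552  0.076 ] [-0.0165  0.021   0.076 ]
r [ 0.4577 -0.1609  0.076 ] [ 0.0205 -0.0194  0.076 ]
```

Run:
```python
from fit import *
S=[('side',455,147,(50,27,43)),('side',608,203,(-50,27,43)),('side',447,207,(50,27,0)),('side',592,262,(-50,27,0)),('side',637,158,(-50,-27,43)),('side',630,203,(-50,-27,0)),('top',585,395,(-50,27,0)),('top',503,270,(50,27,0)),('top',665,338,(-50,-27,43)),('top',583,210,(50,-27,43))]
x,r=fit(S,[.485,-.156,0.1],rig);print('stand',x.round(4),r.tolist())
S=x
Pm=lambda x,p:Rz(x[2])@cv2.Rodrigues(np.array([x[3],0,0]))[0]@(np.array(p)/1000)+[x[0],x[1],.006]
P=[('side',528,72,(17,6,104)),('side',583,82,(-17,6,104)),('side',540,56,(17,-6,104)),('side',586,70,(-17,-6,104)),
('side',489,92,(39,0,70)),('side',614,130,(-39,0,70)),('side',527,100,(17,4,70)),('side',577,122,(-17,4,70)),
('top',603,258,(0,0,104)),('top',568,240,(28,0,70)),('top',622,312,(-28,0,70))]
x,r=fit(P,[S[0],S[1],S[2],0.],Pm);print('plate',x.round(4),r.tolist());print('tab',Pm(x,(0,0,88)),'top',Pm(x,(0,0,104)))
s=arm.get_state();print(s['time_s'])
from scipy.spatial.transform import Rotation as Ro
q=s['eef_rot'];print('tool y',Ro.from_quat(q[[1,2,3,0]]).as_matrix().round(3))
```

```text
stand [ 0.4876 -0.16    0.0461] [[-0.9, 0.9], [-0.7, 1.7], [-0.1, -0.5], [0.8, 0.5], [1.0, 0.1], [0.6, 1.6], [0.4, 0.2], [-0.3, -1.0], [1.0, -0.8], [-0.3, -1.7]]
plate [ 0.4867 -0.1627  0.12   -0.0387] [[-0.2, -1.0], [-0.0, 0.4], [-1.1, -0.3], [0.9, 0.3], [0.5, 0.4], [0.5, 0.7], [-0.6, 1.8], [0.3, 0.9], [-0.2, -0.6], [0.1, -0.7], [0.6, -0.6]]
tab [ 0.48630467 -0.15928397  0.09393419] top [ 0.4862306  -0.15866975  0.10992222]
1.6
tool y [[ 0.912  0.411  0.   ]
 [ 0.411 -0.912 -0.   ]
 [ 0.     0.    -1.   ]]
```

Run:
```python
from h import *
for u,v in[(500,195),(582,222),(615,240),(735,220),(560,260),(412,120),(135,300)]: print((u,v),atz('side',u/1.4,v/1.4,0).round(3))
for k,c in dict(tumbler=(285,184),tealight=(316,267),jigger=(207,313)).items(): print(k,atz('top',*c,.03).round(3))
```

```text
(500, 195) [ 0.571 -0.548  0.   ]
(582, 222) [ 0.347 -0.553  0.   ]
(615, 240) [ 0.255 -0.526  0.   ]
(735, 220) [ 0.025 -0.783  0.   ]
(560, 260) [ 0.339 -0.378  0.   ]
(412, 120) [ 1.001 -0.79   0.   ]
(135, 300) [1.038 0.255 0.   ]
tumbler [ 0.687 -0.066  0.03 ]
tealight [ 0.405 -0.022  0.03 ]
jigger [0.433 0.324 0.03 ]
```

View pics/top0.png

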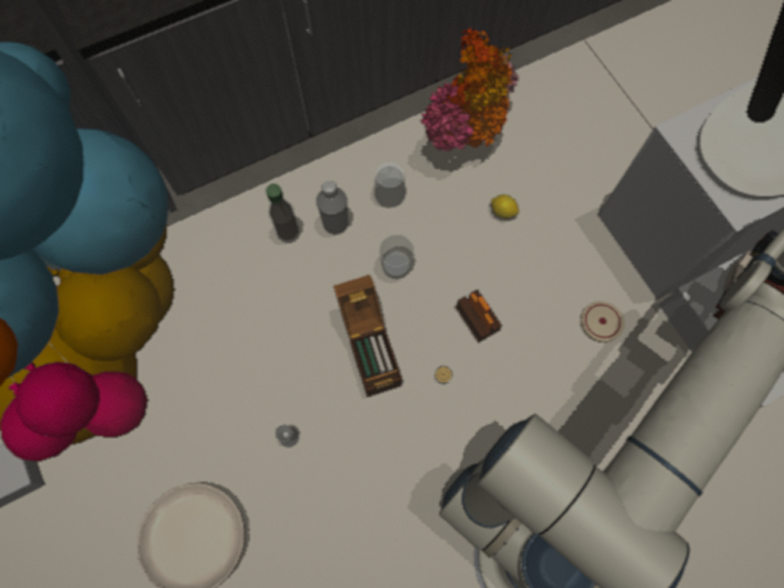

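Call:
{"fn": "arm_command", "kwargs": {
  "plan": [
    {"jaw": 0,"ty": 0.055},
    {"jaw": 0,"ty": 0.11,"az": -0.05},
    {"jaw": -0.2,"tx": 0.03,"ty": 0.16,"az": -0.1},
    {"jaw": -0.2,"tx": 0.07,"ty": 0.205,"az": -0.15},
    {"jaw": -0.2,"tx": 0.11,"ty": 0.25,"az": -0.2},
    {"jaw": -0.2,"tx": 0.155,"ty": 0.295,"tz": -0.01,"az": -0.25},
    {"jaw": -0.2,"tx": 0.195,"ty": 0.335,"tz": -0.03,"az": -0.3},
    {"jaw": -0.2,"tx": 0.225,"ty": 0.37,"tz": -0.05,"az": -0.344},
    {"jaw": -0.2,"tx": 0.239,"ty": 0.388,"tz": -0.07,"az": -0.344},
    {"jaw": -0.2,"tx": 0.239,"ty": 0.388,"tz": -0.08,"az": -0.344}
  ],
  "newtons": 25
}}

```text
invalid input
```

Call:
{"fn": "arm_command", "kwargs": {
  "plan": [
    {"jaw": 0.0,"tx": 0.0,"ty": 0.055,"tz": 0.0,"ax": 0.0,"ay": 0.0,"az": 0.0},
    {"jaw": 0.0,"tx": 0.0,"ty": 0.11,"tz": 0.0,"ax": 0.0,"ay": 0.0,"az": -0.05},
    {"jaw": -0.2,"tx": 0.03,"ty": 0.16,"tz": 0.0,"ax": 0.0,"ay": 0.0,"az": -0.1},
    {"jaw": -0.2,"tx": 0.07,"ty": 0.205,"tz": 0.0,"ax": 0.0,"ay": 0.0,"az": -0.15},
    {"jaw": -0.2,"tx": 0.11,"ty": 0.25,"tz": 0.0,"ax": 0.0,"ay": 0.0,"az": -0.2},
    {"jaw": -0.2,"tx": 0.155,"ty": 0.295,"tz": -0.01,"ax": 0.0,"ay": 0.0,"az": -0.25},
    {"jaw": -0.2,"tx": 0.195,"ty": 0.335,"tz": -0.03,"ax": 0.0,"ay": 0.0,"az": -0.3},
    {"jaw": -0.2,"tx": 0.225,"ty": 0.37,"tz": -0.05,"ax": 0.0,"ay": 0.0,"az": -0.344},
    {"jaw": -0.2,"tx": 0.239,"ty": 0.388,"tz": -0.07,"ax": 0.0,"ay": 0.0,"az": -0.344},
    {"jaw": -0.2,"tx": 0.239,"ty": 0.388,"tz": -0.08,"ax": 0.0,"ay": 0.0,"az": -0.344}
  ],
  "newtons": 25
}}

```text
time_s: 2.85
position: [0.4859, -0.1576, 0.1492]
eef_rot: [-0.0, 0.999, 0.041, -0.001]
wrist_force: [0.4, -1.1, 0.3]
grip_width: 0.0352
```

Call:
{"fn": "arm_command", "kwargs": {
  "plan": [
    {"jaw": -0.2,"tx": 0.0,"ty": 0.0,"tz": -0.02,"ax": 0,"ay": 0,"az": 0},
    {"jaw": -0.2,"tx": 0.0,"ty": 0.0,"tz": -0.04,"ax": 0,"ay": 0,"az": 0},
    {"jaw": -0.2,"tx": 0.0,"ty": 0.0,"tz": -0.055,"ax": 0,"ay": 0,"az": 0},
    {"jaw": -0.2,"tx": 0.0,"ty": 0.0,"tz": -0.058,"ax": 0,"ay": 0,"az": 0},
    {"jaw": -1.0,"tx": 0.0,"ty": 0.0,"tz": -0.058,"ax": 0,"ay": 0,"az": 0},
    {"jaw": -1.0,"tx": 0.0,"ty": 0.0,"tz": -0.058,"ax": 0,"ay": 0,"az": 0},
    {"jaw": -1.0,"tx": 0.0,"ty": 0.0,"tz": -0.058,"ax": 0,"ay": 0,"az": 0},
    {"jaw": -1.0,"tx": 0.0,"ty": 0.0,"tz": -0.058,"ax": 0,"ay": 0,"az": 0},
    {"jaw": -1.0,"tx": 0.0,"ty": 0.0,"tz": -0.055,"ax": 0,"ay": 0,"az": 0},
    {"jaw": -1.0,"tx": 0.0,"ty": 0.0,"tz": -0.05,"ax": 0,"ay": 0,"az": 0}
  ],
  "newtons": 25
}}

```text
time_s: 4.1
position: [0.4854, -0.1587, 0.1003]
eef_rot: [-0.0, 0.999, 0.04, -0.001]
wrist_force: [-0.7, 1.7, -1.1]
grip_width: 0.0119
```

Call:
{"fn": "arm_command", "kwargs": {
  "plan": [
    {"jaw": -1.0,"tx": 0.0,"ty": 0.0,"tz": 0.025,"ax": 0,"ay": 0,"az": 0},
    {"jaw": -1.0,"tx": 0.0,"ty": 0.0,"tz": 0.055,"ax": 0,"ay": 0,"az": 0},
    {"jaw": -1.0,"tx": 0.0,"ty": 0.005,"tz": 0.08,"ax": 0,"ay": 0,"az": 0},
    {"jaw": -1.0,"tx": 0.003,"ty": 0.03,"tz": 0.085,"ax": 0,"ay": 0,"az": -0.04},
    {"jaw": -1.0,"tx": 0.006,"ty": 0.075,"tz": 0.085,"ax": 0,"ay": 0,"az": -0.08},
    {"jaw": -1.0,"tx": 0.01,"ty": 0.125,"tz": 0.085,"ax": 0,"ay": 0,"az": -0.13},
    {"jaw": -1.0,"tx": 0.014,"ty": 0.175,"tz": 0.085,"ax": 0,"ay": 0,"az": -0.18},
    {"jaw": -1.0,"tx": 0.018,"ty": 0.22,"tz": 0.085,"ax": 0,"ay": 0,"az": -0.23},
    {"jaw": -1.0,"tx": 0.018,"ty": 0.245,"tz": 0.085,"ax": 0,"ay": 0,"az": -0.256},
    {"jaw": -1.0,"tx": 0.018,"ty": 0.252,"tz": 0.085,"ax": 0,"ay": 0,"az": -0.256}
  ]
}}

```text
time_s: 5.35
position: [0.5038, 0.0941, 0.1858]
eef_rot: [0.0, 0.996, -0.087, 0.0]
wrist_force: [-0.1, -0.4, -0.2]
grip_width: 0.0119
```

Run:
```python
from h import *
s=arm.get_image('side');t=arm.get_image('top');cv2.imwrite('pics/s1_raw.png',s);cv2.imwrite('pics/t1_raw.png',t)
a=cv2.resize(s[165:285,230:310],None,fx=5,fy=5,interpolation=cv2.INTER_CUBIC);b=cv2.resize(t[165:285,230:310],None,fx=5,fy=5,interpolation=cv2.INTER_CUBIC)
cv2.imwrite('pics/c1.png',np.hstack([a,b]))
print(arm.get_state()['position'],arm.get_state()['wrist_force'])
```

```text
[0.50381584 0.0929874  0.18575986] [ 0.32611808 -0.4107494   0.03836884]
```

View pics/c1.png

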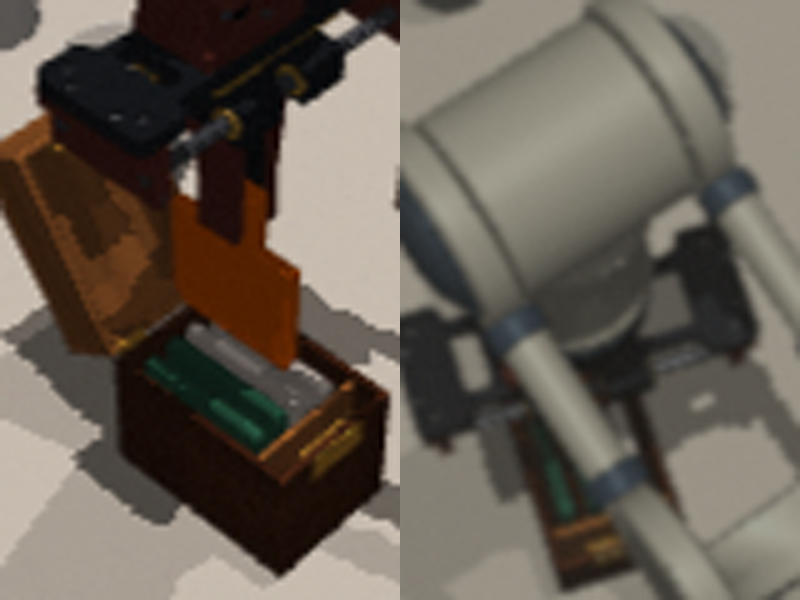

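Run:
```python
from fit import *
C1=lambda p:((proj('side',p)-[230,165]+.5)*5-.5).round(0)
P=lambda p:Rz(-.175)@(np.array(p)/1000)+[.5038,.093,.0997]
for p in[(-39,0,0),(-39,4,70),(39,4,70),(-17,6,70),(39,0,0)]:print(p,C1(P(p)))
# box refit incl. both views & partition
a,b=58.5,40
box=[('side',437,397,(-a,-b,76)),('side',330,482,(-a,b,76)),('side',330,577,(-a,b,0)),('side',432,490,(-a,-b,0)),('side',168,358,(a,b,76)),('side',178,460,(a,b,0)),('top',187,590,(-a,b,0)),('top',310,545,(-a,-b,0))]
B=[.495,.0924,-.1764]
for p in[(-58.5,40,76),(-58.5,-40,76),(-35,35,72),(-35,-35,72),(58.5,40,76),(58.5,-40,76)]:
    q=rig(B,p);print(p,'side crop1',C1(q),'top crop0',((proj('top',q)-[225,165]+.5)*5).round(0))
```

```text
(-39, 0, 0) [294. 377.]
(-39, 4, 70) [292. 280.]
(39, 4, 70) [173. 200.]
(-17, 6, 70) [254. 259.]
(39, 0, 0) [181. 298.]
(-58.5, 40, 76) side crop1 [282. 484.] top crop0 [180. 565.]
(-58.5, -40, 76) side crop1 [392. 393.] top crop0 [313. 524.]
(-35, 35, 72) side crop1 [254. 457.] top crop0 [177. 526.]
(-35, -35, 72) side crop1 [349. 379.] top crop0 [292. 490.]
(58.5, 40, 76) side crop1 [114. 358.] top crop0 [123. 379.]
(58.5, -40, 76) side crop1 [224. 277.] top crop0 [252. 340.]
```

Run:
```python
from h import *
s=cv2.imread('pics/s1_raw.png')
hsv=cv2.cvtColor(s,cv2.COLOR_BGR2HSV)
m=((hsv[...,0]<14)&(hsv[...,0]>4)&(hsv[...,1]>215)&(hsv[...,2]>70)).astype(np.uint8)
m[:, :250]=0;m[:190]=0;m[245:]=0
c=max(cv2.findContours(m,0,1)[0],key=cv2.contourArea)
print(cv2.boundingRect(c),cv2.contourArea(c))
for v in range(200,243,3):
    u=np.flatnonzero(m[v,260:295]);print(v,u.min()+260 if len(u) else 0,u.max()+260 if len(u) else 0,end='; ')
print()
for u in range(264,292,3):
    w=np.flatnonzero(m[195:245,u]);print(u,w.min()+195,w.max()+195,end='; ') if len(w) else 0
o=s[190:250,255:305].copy();o[m[190:250,255:305]>0]=(255,0,255)
cv2.imwrite('pics/c2.png',cv2.resize(np.hstack([s[190:250,255:305],o]),None,fx=8,fy=8,interpolation=cv2.INTER_CUBIC))
```

```text
(265, 201, 25, 38) 456.5
200 0 0; 203 279 282; 206 265 282; 209 265 282; 212 265 282; 215 265 283; 218 265 287; 221 265 288; 224 266 288; 227 270 288; 230 275 288; 233 279 288; 236 284 288; 239 0 0; 242 0 0; 
267 205 225; 270 211 227; 273 212 228; 276 214 231; 279 201 233; 282 203 235; 285 217 237; 288 219 236;
```

View pics/c2.png

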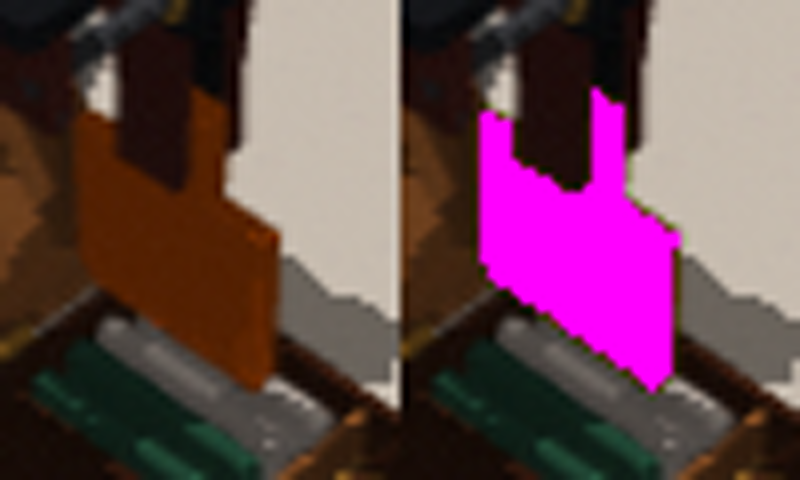

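Call:
{"fn": "arm_command", "kwargs": {
  "plan": [
    {"jaw": -1.0,"tx": -0.001,"ty": 0.001,"tz": -0.01,"ax": 0,"ay": 0,"az": 0},
    {"jaw": -1.0,"tx": -0.001,"ty": 0.001,"tz": -0.018,"ax": 0,"ay": 0,"az": 0},
    {"jaw": -1.0,"tx": -0.001,"ty": 0.001,"tz": -0.022,"ax": 0,"ay": 0,"az": 0},
    {"jaw": -1.0,"tx": -0.001,"ty": 0.001,"tz": -0.025,"ax": 0,"ay": 0,"az": 0},
    {"jaw": -1.0,"tx": -0.001,"ty": 0.001,"tz": -0.028,"ax": 0,"ay": 0,"az": 0},
    {"jaw": -1.0,"tx": -0.001,"ty": 0.001,"tz": -0.031,"ax": 0,"ay": 0,"az": 0},
    {"jaw": -1.0,"tx": -0.001,"ty": 0.001,"tz": -0.034,"ax": 0,"ay": 0,"az": 0},
    {"jaw": -1.0,"tx": -0.001,"ty": 0.001,"tz": -0.037,"ax": 0,"ay": 0,"az": 0},
    {"jaw": -1.0,"tx": -0.001,"ty": 0.001,"tz": -0.04,"ax": 0,"ay": 0,"az": 0},
    {"jaw": -1.0,"tx": -0.001,"ty": 0.001,"tz": -0.04,"ax": 0,"ay": 0,"az": 0}
  ]
}}

```text
time_s: 6.7
position: [0.5026, 0.0941, 0.1453]
eef_rot: [0.0, 0.996, -0.088, -0.0]
wrist_force: [-0.4, 1.3, -0.4]
grip_width: 0.0118
```

Call:
{"fn": "arm_command", "kwargs": {
  "plan": [
    {"jaw": -1.0,"tx": 0,"ty": 0,"tz": -0.006,"ax": 0,"ay": 0,"az": 0},
    {"jaw": -1.0,"tx": 0,"ty": 0,"tz": -0.012,"ax": 0,"ay": 0,"az": 0},
    {"jaw": -1.0,"tx": 0,"ty": 0,"tz": -0.018,"ax": 0,"ay": 0,"az": 0},
    {"jaw": -1.0,"tx": 0,"ty": 0,"tz": -0.024,"ax": 0,"ay": 0,"az": 0},
    {"jaw": -1.0,"tx": 0,"ty": 0,"tz": -0.03,"ax": 0,"ay": 0,"az": 0},
    {"jaw": -1.0,"tx": 0,"ty": 0,"tz": -0.036,"ax": 0,"ay": 0,"az": 0},
    {"jaw": -1.0,"tx": 0,"ty": 0,"tz": -0.042,"ax": 0,"ay": 0,"az": 0},
    {"jaw": -1.0,"tx": 0,"ty": 0,"tz": -0.047,"ax": 0,"ay": 0,"az": 0},
    {"jaw": -1.0,"tx": 0,"ty": 0,"tz": -0.051,"ax": 0,"ay": 0,"az": 0},
    {"jaw": -1.0,"tx": 0,"ty": 0,"tz": -0.053,"ax": 0,"ay": 0,"az": 0}
  ]
}}

```text
time_s: 7.95
position: [0.5027, 0.094, 0.0924]
eef_rot: [0.0, 0.996, -0.088, -0.0]
wrist_force: [0.6, -0.5, 0.7]
grip_width: 0.0118
```

Run:
```python
from h import *
s=arm.get_image('side');cv2.imwrite('pics/s2_raw.png',s)
cv2.imwrite('pics/c3.png',cv2.resize(s[185:275,240:320],None,fx=6,fy=6,interpolation=cv2.INTER_CUBIC))
print(arm.get_state()['position'],arm.get_state()['wrist_force'])
```

```text
[0.50264747 0.09393498 0.09229354] [ 0.4371931   0.04041638 -1.27619136]
```

View pics/c3.png

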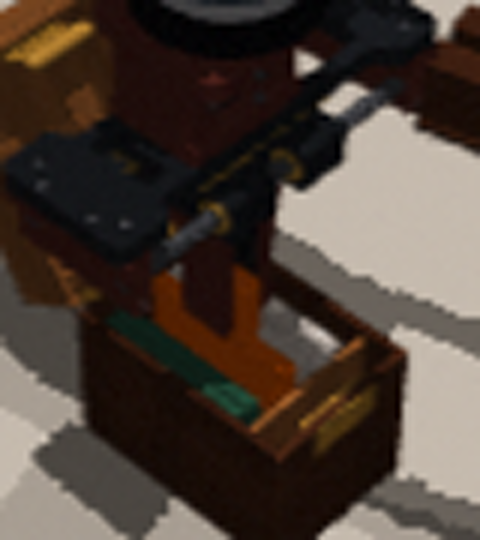

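Call:
{"fn": "arm_command", "kwargs": {
  "plan": [
    {"jaw": -1.0,"tx": 0,"ty": 0,"tz": -0.001,"ax": 0,"ay": 0,"az": 0},
    {"jaw": -1.0,"tx": 0,"ty": 0,"tz": -0.002,"ax": 0,"ay": 0,"az": 0},
    {"jaw": -1.0,"tx": 0,"ty": 0,"tz": -0.003,"ax": 0,"ay": 0,"az": 0},
    {"jaw": -1.0,"tx": 0,"ty": 0,"tz": -0.004,"ax": 0,"ay": 0,"az": 0},
    {"jaw": -1.0,"tx": 0,"ty": 0,"tz": -0.005,"ax": 0,"ay": 0,"az": 0},
    {"jaw": -1.0,"tx": 0,"ty": 0,"tz": -0.005,"ax": 0,"ay": 0,"az": 0},
    {"jaw": -1.0,"tx": 0,"ty": 0,"tz": -0.006,"ax": 0,"ay": 0,"az": 0},
    {"jaw": -1.0,"tx": 0,"ty": 0,"tz": -0.006,"ax": 0,"ay": 0,"az": 0},
    {"jaw": -1.0,"tx": 0,"ty": 0,"tz": -0.007,"ax": 0,"ay": 0,"az": 0},
    {"jaw": -1.0,"tx": 0,"ty": 0,"tz": -0.007,"ax": 0,"ay": 0,"az": 0}
  ]
}}

```text
time_s: 9.25
position: [0.504, 0.0941, 0.0911]
eef_rot: [-0.0, 0.996, -0.088, 0.003]
wrist_force: [-8.5, -1.0, 22.2]
grip_width: 0.0116
```

Call:
{"fn": "arm_command", "kwargs": {
  "plan": [
    {"jaw": -1.0,"tx": 0,"ty": 0,"tz": 0.003,"ax": 0,"ay": 0,"az": 0},
    {"jaw": -1.0,"tx": 0,"ty": 0,"tz": 0.005,"ax": 0,"ay": 0,"az": 0},
    {"jaw": -0.6,"tx": 0,"ty": 0,"tz": 0.005,"ax": 0,"ay": 0,"az": 0},
    {"jaw": -0.5,"tx": 0,"ty": 0,"tz": 0.005,"ax": 0,"ay": 0,"az": 0},
    {"jaw": -0.5,"tx": 0,"ty": 0,"tz": 0.01,"ax": 0,"ay": 0,"az": 0},
    {"jaw": -0.5,"tx": 0,"ty": 0,"tz": 0.025,"ax": 0,"ay": 0,"az": 0},
    {"jaw": -0.5,"tx": 0,"ty": 0,"tz": 0.05,"ax": 0,"ay": 0,"az": 0},
    {"jaw": -0.5,"tx": -0.02,"ty": 0,"tz": 0.08,"ax": 0,"ay": 0,"az": 0},
    {"jaw": -0.7,"tx": -0.05,"ty": -0.02,"tz": 0.1,"ax": 0,"ay": 0,"az": 0},
    {"jaw": -1.0,"tx": -0.09,"ty": -0.05,"tz": 0.11,"ax": 0,"ay": 0,"az": 0}
  ]
}}

```text
time_s: 10.5
position: [0.4125, 0.0439, 0.1983]
eef_rot: [-0.0, 0.996, -0.087, 0.002]
wrist_force: [0.3, 0.0, 0.6]
grip_width: 0.0067
```

Run:
```python
from h import *
s=arm.get_image('side');cv2.imwrite('pics/s3_raw.png',s);t=arm.get_image('top');cv2.imwrite('pics/t3_raw.png',t)
f=lambda i,x:cv2.resize(i[165:285,x:x+80],None,fx=5,fy=5,interpolation=cv2.INTER_CUBIC)
cv2.imwrite('pics/c4.png',np.hstack([f(s,230),f(t,230)]))
print(arm.get_state()['position'],arm.get_state()['wrist_force'])
B=[.495,.0924,-.1764]
from fit import rig
for y in(-6,0,6): print(y,[((proj('side',rig(B,(x,y,z)))-[230,165]+.5)*5).round() for x,z in((-9,108),(25,108))])
```

```text
[0.41149269 0.04259068 0.19937877] [-0.02399013 -0.53197704  1.20503786]
-6 [array([274., 335.]), array([225., 301.])]
0 [array([266., 341.]), array([217., 307.])]
6 [array([258., 348.]), array([208., 313.])]
```

View pics/c4.png

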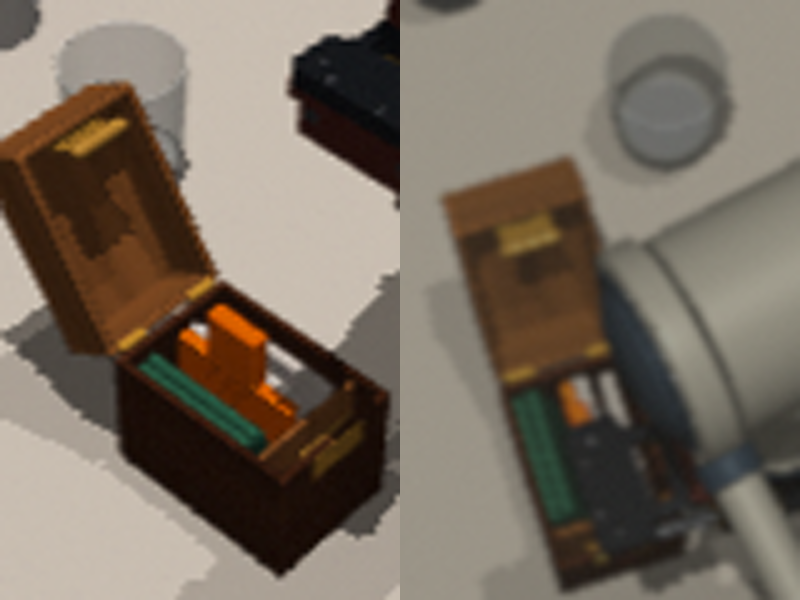

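Call:
{"fn": "arm_command", "kwargs": {
  "plan": [
    {"jaw": -1.0,"tx": 0,"ty": 0,"tz": 0.05,"ax": 0,"ay": 0,"az": 0},
    {"jaw": -1.0,"tx": 0.015,"ty": 0.001,"tz": 0.09,"ax": 0,"ay": 0,"az": 0},
    {"jaw": -1.0,"tx": 0.06,"ty": 0.005,"tz": 0.1,"ax": 0,"ay": 0,"az": 0},
    {"jaw": -1.0,"tx": 0.11,"ty": 0.008,"tz": 0.1,"ax": 0,"ay": 0,"az": 0},
    {"jaw": -1.0,"tx": 0.16,"ty": 0.012,"tz": 0.1,"ax": 0,"ay": 0,"az": 0},
    {"jaw": -1.0,"tx": 0.21,"ty": 0.015,"tz": 0.1,"ax": 0,"ay": 0,"az": 0},
    {"jaw": -1.0,"tx": 0.24,"ty": 0.017,"tz": 0.1,"ax": 0,"ay": 0,"az": 0},
    {"jaw": -1.0,"tx": 0.2526,"ty": 0.018,"tz": 0.1,"ax": 0,"ay": 0,"az": 0},
    {"jaw": -1.0,"tx": 0.2526,"ty": 0.018,"tz": 0.08,"ax": 0,"ay": 0,"az": 0},
    {"jaw": -1.0,"tx": 0.2526,"ty": 0.018,"tz": 0.05,"ax": 0,"ay": 0,"az": 0}
  ]
}}

```text
time_s: 11.85
position: [0.6666, 0.0626, 0.2461]
eef_rot: [-0.0, 0.996, -0.088, 0.001]
wrist_force: [0.1, 0.2, 0.1]
grip_width: 0.0006
```

Run:
```python
from h import *
s=arm.get_image('side');cv2.imwrite('pics/s4_raw.png',s);t=arm.get_image('top')
f=lambda i,x:cv2.resize(i[145:265,x:x+80],None,fx=5,fy=5,interpolation=cv2.INTER_CUBIC)
cv2.imwrite('pics/c5.png',np.hstack([f(s,220),f(t,230)]))
print(arm.get_state()['position'],arm.get_state()['wrist_force'],arm.get_state()['joints'])
```

```text
[0.66472629 0.06246971 0.24101607] [-0.18148492 -0.11863907 -0.78963376] [4.26512366e-02 2.89665747e-01 9.88955788e-01 2.14905559e-04
 1.86995045e+00 1.78949902e+00]
```

View pics/c5.png

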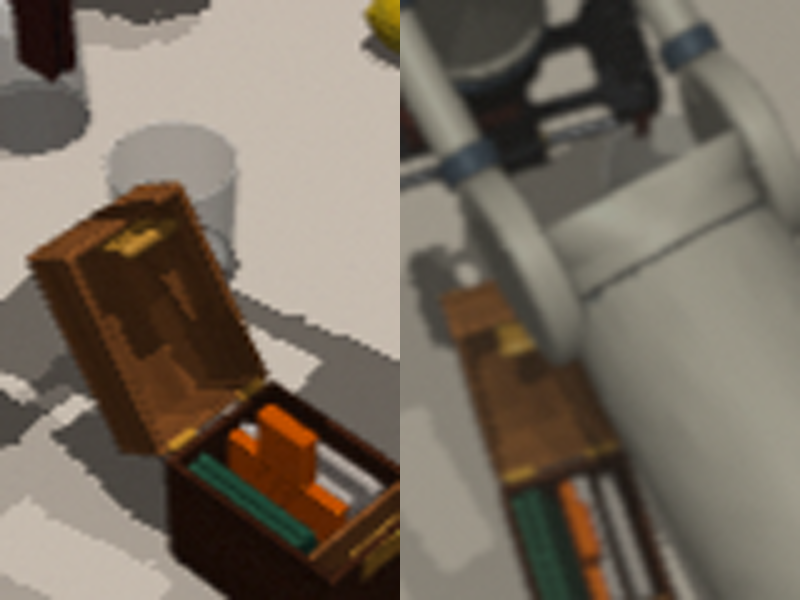

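Call:
{"fn": "arm_command", "kwargs": {
  "plan": [
    {"jaw": -1.0,"tx": 0,"ty": 0,"tz": -0.02,"ax": 0,"ay": 0,"az": 0},
    {"jaw": -1.0,"tx": 0,"ty": 0,"tz": -0.045,"ax": 0,"ay": 0,"az": 0},
    {"jaw": -1.0,"tx": 0,"ty": 0,"tz": -0.07,"ax": 0,"ay": 0,"az": 0},
    {"jaw": -1.0,"tx": 0,"ty": 0,"tz": -0.088,"ax": 0,"ay": 0,"az": 0},
    {"jaw": -1.0,"tx": 0,"ty": 0,"tz": -0.095,"ax": 0,"ay": 0,"az": 0},
    {"jaw": -1.0,"tx": -0.006,"ty": 0.001,"tz": -0.095,"ax": 0,"ay": 0,"az": 0},
    {"jaw": -1.0,"tx": -0.011,"ty": 0.002,"tz": -0.095,"ax": 0,"ay": 0,"az": 0},
    {"jaw": -1.0,"tx": -0.015,"ty": 0.0027,"tz": -0.091,"ax": 0,"ay": 0,"az": 0},
    {"jaw": -1.0,"tx": -0.0193,"ty": 0.0035,"tz": -0.086,"ax": 0,"ay": 0,"az": 0},
    {"jaw": -1.0,"tx": -0.0236,"ty": 0.0042,"tz": -0.082,"ax": 0,"ay": 0,"az": 0}
  ]
}}

```text
time_s: 13.2
position: [0.6418, 0.0663, 0.1651]
eef_rot: [-0.0, 0.996, -0.088, 0.001]
wrist_force: [2.4, -0.6, 2.9]
grip_width: 0.0008
```

Call:
{"fn": "arm_command", "kwargs": {
  "plan": [
    {"jaw": -1.0,"tx": -0.0075,"ty": 0.0013,"tz": 0.006,"ax": 0,"ay": 0,"az": 0},
    {"jaw": -1.0,"tx": -0.0148,"ty": 0.0026,"tz": 0.011,"ax": 0,"ay": 0,"az": 0},
    {"jaw": -1.0,"tx": -0.023,"ty": 0.004,"tz": 0.0155,"ax": 0,"ay": 0,"az": 0},
    {"jaw": -1.0,"tx": -0.031,"ty": 0.0055,"tz": 0.0195,"ax": 0,"ay": 0,"az": 0},
    {"jaw": -1.0,"tx": -0.0395,"ty": 0.007,"tz": 0.0225,"ax": 0,"ay": 0,"az": 0},
    {"jaw": -1.0,"tx": -0.0481,"ty": 0.0086,"tz": 0.0255,"ax": 0,"ay": 0,"az": 0},
    {"jaw": -1.0,"tx": -0.0555,"ty": 0.01,"tz": 0.0275,"ax": 0,"ay": 0,"az": 0},
    {"jaw": -1.0,"tx": -0.063,"ty": 0.0112,"tz": 0.0293,"ax": 0,"ay": 0,"az": 0},
    {"jaw": -1.0,"tx": -0.071,"ty": 0.0126,"tz": 0.03,"ax": 0,"ay": 0,"az": 0},
    {"jaw": -1.0,"tx": -0.0793,"ty": 0.0141,"tz": 0.0305,"ax": 0,"ay": 0,"az": 0}
  ]
}}

```text
time_s: 14.45
position: [0.5619, 0.0805, 0.1941]
eef_rot: [-0.0, 0.996, -0.088, -0.0]
wrist_force: [1.1, 0.1, -0.5]
grip_width: 0.0003
```

Call:
{"fn": "arm_command", "kwargs": {
  "plan": [
    {"jaw": -1.0,"tx": -0.008,"ty": 0.0014,"tz": -0.0005,"ax": 0,"ay": 0,"az": 0},
    {"jaw": -1.0,"tx": -0.0163,"ty": 0.0029,"tz": -0.0013,"ax": 0,"ay": 0,"az": 0},
    {"jaw": -1.0,"tx": -0.0242,"ty": 0.0043,"tz": -0.003,"ax": 0,"ay": 0,"az": 0},
    {"jaw": -1.0,"tx": -0.0322,"ty": 0.0057,"tz": -0.005,"ax": 0,"ay": 0,"az": 0},
    {"jaw": -1.0,"tx": -0.04,"ty": 0.007,"tz": -0.008,"ax": 0,"ay": 0,"az": 0},
    {"jaw": -1.0,"tx": -0.0474,"ty": 0.0084,"tz": -0.011,"ax": 0,"ay": 0,"az": 0},
    {"jaw": -1.0,"tx": -0.0545,"ty": 0.0097,"tz": -0.015,"ax": 0,"ay": 0,"az": 0},
    {"jaw": -1.0,"tx": -0.0614,"ty": 0.011,"tz": -0.0193,"ax": 0,"ay": 0,"az": 0},
    {"jaw": -1.0,"tx": -0.068,"ty": 0.012,"tz": -0.0245,"ax": 0,"ay": 0,"az": 0},
    {"jaw": -1.0,"tx": -0.0741,"ty": 0.0132,"tz": -0.0297,"ax": 0,"ay": 0,"az": 0}
  ]
}}

```text
time_s: 15.7
position: [0.4879, 0.0936, 0.164]
eef_rot: [0.0, 0.996, -0.088, -0.0]
wrist_force: [0.4, -0.5, -0.6]
grip_width: 0.0005
```

Call:
{"fn": "arm_command", "kwargs": {
  "plan": [
    {"jaw": -1.0,"tx": -0.0057,"ty": 0.001,"tz": -0.006,"ax": 0,"ay": 0,"az": 0},
    {"jaw": -1.0,"tx": -0.0111,"ty": 0.002,"tz": -0.0121,"ax": 0,"ay": 0,"az": 0},
    {"jaw": -1.0,"tx": -0.016,"ty": 0.0028,"tz": -0.019,"ax": 0,"ay": 0,"az": 0},
    {"jaw": -1.0,"tx": -0.0203,"ty": 0.0036,"tz": -0.0259,"ax": 0,"ay": 0,"az": 0},
    {"jaw": -1.0,"tx": -0.025,"ty": 0.0044,"tz": -0.033,"ax": 0,"ay": 0,"az": 0},
    {"jaw": -1.0,"tx": -0.0292,"ty": 0.0052,"tz": -0.039,"ax": 0,"ay": 0,"az": 0},
    {"jaw": -1.0,"tx": -0.0305,"ty": 0.0054,"tz": -0.041,"ax": 0,"ay": 0,"az": 0},
    {"jaw": -1.0,"tx": -0.0312,"ty": 0.0056,"tz": -0.042,"ax": 0,"ay": 0,"az": 0},
    {"jaw": -1.0,"tx": -0.0312,"ty": 0.0056,"tz": -0.043,"ax": 0,"ay": 0,"az": 0},
    {"jaw": -1.0,"tx": -0.0312,"ty": 0.0056,"tz": -0.043,"ax": 0,"ay": 0,"az": 0}
  ]
}}

```text
time_s: 16.95
position: [0.4583, 0.0991, 0.1241]
eef_rot: [-0.0, 0.996, -0.088, 0.002]
wrist_force: [0.7, -0.8, 12.3]
grip_width: 0.0004
```

Call:
{"fn": "arm_command", "kwargs": {
  "plan": [
    {"jaw": -1.0,"tx": -0.003,"ty": 0.0005,"tz": -0.001,"ax": 0,"ay": 0,"az": 0},
    {"jaw": -1.0,"tx": -0.003,"ty": 0.0005,"tz": -0.002,"ax": 0,"ay": 0,"az": 0},
    {"jaw": -1.0,"tx": -0.003,"ty": 0.0005,"tz": -0.002,"ax": 0,"ay": 0,"az": 0},
    {"jaw": -1.0,"tx": -0.003,"ty": 0.0005,"tz": 0.005,"ax": 0,"ay": 0,"az": 0},
    {"jaw": -1.0,"tx": -0.003,"ty": 0.0005,"tz": 0.02,"ax": 0,"ay": 0,"az": 0},
    {"jaw": -1.0,"tx": -0.003,"ty": 0.0005,"tz": 0.05,"ax": 0,"ay": 0,"az": 0},
    {"jaw": -1.0,"tx": -0.02,"ty": -0.03,"tz": 0.08,"ax": 0,"ay": 0,"az": 0},
    {"jaw": -1.0,"tx": -0.03,"ty": -0.07,"tz": 0.1,"ax": 0,"ay": 0,"az": 0},
    {"jaw": -1.0,"tx": -0.03,"ty": -0.12,"tz": 0.1,"ax": 0,"ay": 0,"az": 0},
    {"jaw": -1.0,"tx": -0.03,"ty": -0.15,"tz": 0.1,"ax": 0,"ay": 0,"az": 0}
  ]
}}

```text
time_s: 18.2
position: [0.4265, -0.0523, 0.2218]
eef_rot: [-0.0, 0.996, -0.088, -0.0]
wrist_force: [0.4, 0.2, 0.3]
grip_width: 0.0001
```

Run:
```python
from h import *
from fit import rig
s=arm.get_image('side');t=arm.get_image('top')
f=lambda i,x:cv2.resize(i[165:285,x:x+80],None,fx=5,fy=5,interpolation=cv2.INTER_CUBIC)
cv2.imwrite('pics/c6.png',np.hstack([f(s,230),f(t,230)]))
print(arm.get_state()['position'],arm.get_state()['wrist_force'])
B=[.495,.0924,-.1764]
for p in[(-58.5,40,116),(-58.5,-40,116),(-58.5,40,76)]:
    print(p,((proj('side',rig(B,p))-[230,165]+.5)*5).round(),((proj('top',rig(B,p))-[230,165]+.5)*5).round()+[400,0])
```

```text
[ 0.42657935 -0.05276901  0.22122239] [ 0.83052197 -0.04436628  0.11831593]
(-58.5, 40, 116) [285. 430.] [553. 551.]
(-58.5, -40, 116) [397. 339.] [689. 508.]
(-58.5, 40, 76) [283. 484.] [555. 565.]
```

View pics/c6.png

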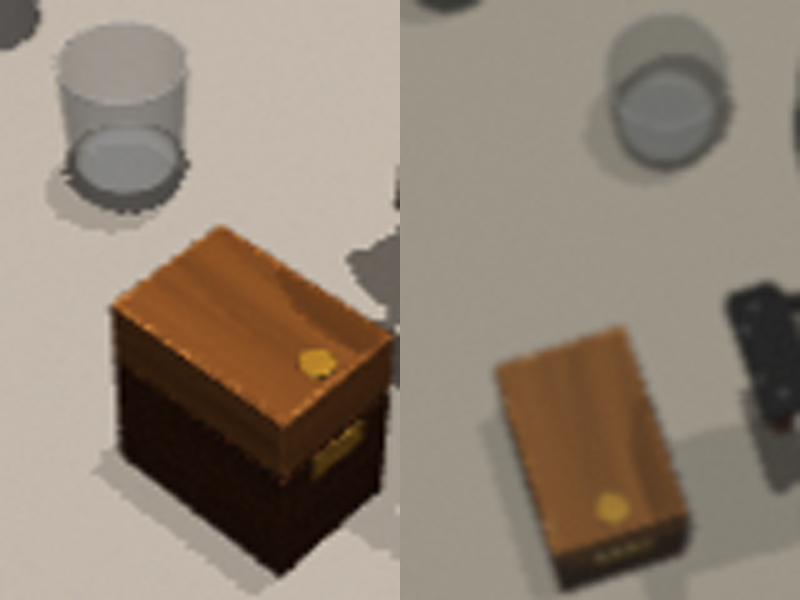

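```bash
python3 -c "
from workcell import arm
print(arm.close_job())"
```

```text
the job is handed in; nothing more can be done
None
```

The orange plate is in the tile box and the lid is shut. I handed the job in at about 18.3 s of the 64 s allowed. `arm.close_job()` reports no verdict, so what follows rests on my own checks.

**What I did:** I lifted the plate out of its stand and lowered it between the inner green and inner cream tiles until it met the floor, with about 22 N at the wrist. I then let go, swung the lid over from behind with closed fingers, pressed near the brass disc (12 N measured, then about 2 mm further) and backed off.

**Plate:** The tab top was where a fully seated plate should show it, to within about 6 px in a 5x enlarged picture (about 1 px in the original). Both green tiles were on one side of the plate and both cream tiles on the other.

**Lid:** About 0.9 s after I stopped pressing, the lid's front corner was within 2 px (same enlargement) of its predicted shut position. That is roughly 1.5 mm, and the 0.05 rad limit would be about 6 mm.

**Bystanders:** The glass was still in its place in the last picture. I didn't check the jigger, lemon and tealight again at the end, but the tool's path stayed clear of them.

**Disagreements:**
- The plate showed about 1 px (roughly 4 mm) higher than predicted while held over the box, and perhaps slightly tilted; it did not affect the insertion.
- The side and top cameras differed by about 2 mm on where the tiles stand, so I aimed between the two.

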